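# Uncover the vial and hold the funnel over it

## Task

Take the bent-metal dust cover off the glass vial and hang it astride the bar of the low rail, letting go of it there. Then lift the brass funnel out of its ring stand until its spout is higher than the bar, carry it over the rail, and stop with the spout upright, centred and hovering about a centimetre above the vial's mouth without touching the glass. Finish still holding the funnel there, with the cover still hanging, and leave the other things on the bench undisturbed.

Things in the scene. Friction and masses are not known exactly. Their poses are not given: they have to be found in the camera images.
- cover: Loose bent-aluminium dust cover, an inverted U astride the vial on its wooden foot, 100 g. Origin: centre of the open underside. Tunnel along x, 50 mm long; side walls 75 mm tall, 3 mm thick, 44 mm apart inside, 50 mm outside (y); roof z = 75 to 78 mm. On the roof a dark wooden grip, 34 mm along x, 12 mm thick along y, z = 78 to 103 mm, to pinch across y from above.
- cover_crown (a point): Centre of the inside of the cover's roof, 75 mm above the cover's origin; this face rests on the bar when it hangs. Axes as the cover's.
- rail: Low hanging rail fixed to the bench between ring stand and vial. Origin: centre of the underside of its wooden base (280 mm along x, 60 along y, 12 thick). A round steel bar, 12 mm in diameter, runs along its x from -125 to +125 mm between end posts; top of the bar 140 mm above the bench (end balls 3 mm higher).
- rail_mid (a point): Middle of the bar, on its top line (140 mm above the bench). x runs along the bar, y across it, z up.
- vial_holder: Open glass vial standing fixed in a square wooden foot that is fixed to the bench. Origin: centre of the foot's underside, under the vial's axis. Foot 100 x 100 x 20 mm; vial 32 mm outside diameter, 26 mm mouth, from z = 20 to 80 mm.
- vial_mouth (a point): Centre of the vial's mouth, level with its rim, 80 mm above the bench; z up.
- stand: Steel ring stand fixed to the bench. Origin: on the bench under the ring's axis. Base 110 x 90 x 10 mm (x from -40 to +70 mm); ring 58 mm outside, 44 mm inside diameter, its top 120 mm above the bench; 12 mm post at x = +55 mm, no higher than the ring. Stand and vial may swap sides of the rail.
- funnel: Loose brass funnel, 80 g, upright in the stand's ring. Origin: centre of the spout's lower end, z up its axis. Spout 10 to 12 mm in diameter up to z = 35 mm, cone to z = 60 mm, then an upright round collar 52 mm in outside diameter from z = 60 to 88 mm, whose underside rests on the ring. Grip it across the collar from above.
- funnel_tip (a point): Centre of the lower end of the spout (the funnel's origin).
- key_a: Sky-blue celluloid key lying flat, 80 x 17 x 11 mm, loose; bystander. Origin: centre of the underside, long along x.
- key_b: Another such sky-blue key on the other side of the rail; bystander.
- lifter: Chrome button lifter lying flat, 137 mm long along its x, 12 mm thick; bystander.
- pallet_arm: Steel pallet arm with a small wooden pallet, about 120 mm along its x, 16 mm high; bystander.
- cork_block: Cork-faced wooden block, 80 x 45 x 36 mm; bystander.
- jar: Amber glass jar, 40 mm in diameter, 75 mm tall; bystander.
- tin: Small aluminium tin, 44 mm in diameter, 28 mm tall; bystander.

How it is judged:
On the way, in this order (a step that is already met when the one before it is completed fails the run):
1. the cover hangs astride the rail's bar, at rest and let go (x of cover_crown in the frame of rail_mid between -0.105 and 0.105 m and y of cover_crown in the frame of rail_mid between -0.024 and 0.024 m and z of cover_crown in the frame of rail_mid between -0.012 and 0.012 m and angle between cover's own z axis and vertical below 0.4 rad and contact force between cover and rail above 0.3 N and contact force between cover and the fingers below 0.05 N and linear speed of cover below 0.03 m/s), for 0.3 s.
2. the funnel is held above the rail, its spout higher than the bar (contact force between funnel and the fingers above 0.5 N and contact force between funnel and stand below 0.05 N and z of funnel_tip in the frame of rail_mid above 0 m and x of funnel_tip in the frame of rail_mid between -0.15 and 0.15 m and y of funnel_tip in the frame of rail_mid between -0.05 and 0.05 m), for 0.04 s.
At the end, for the whole second after the job is handed in: Cover hangs on the bar, at rest, let go (roof within 12 mm of the bar's top in height, 24 mm across, 105 mm along; tilt under 0.4 rad). Funnel held still, tilt under 0.15 rad, spout 2 to 22 mm above the vial's rim, within 8 mm of its axis, touching nothing but the fingers (all of step 1 and contact force between funnel and the fingers above 0.5 N and contact force between funnel and stand below 0.05 N and z of funnel_tip in the frame of vial_mouth between 0.002 and 0.022 m and horizontal distance between funnel_tip and vial_mouth below 0.008 m and angle between funnel's own z axis and vertical below 0.15 rad and contact force between funnel and vial_holder below 0.05 N and contact force between funnel and cover below 0.05 N and contact force between funnel and rail below 0.05 N and linear speed of funnel below 0.02 m/s); the arm keeps its last pose, push and grip.
It fails at once if the funnel strikes the vial or its foot (contact force between funnel and vial_holder above 1 N).
It fails at once if the funnel strikes the rail (contact force between funnel and rail above 5 N).
It fails at once if another thing on the bench is pushed more than 20 mm or tipped (distance of any of key_a, key_b, lifter, pallet_arm, cork_block, jar, tin from where it was at the start of the episode above 0.02 m or angle between any of key_a, key_b, lifter, pallet_arm, cork_block, jar, tin's own z axis and vertical above 0.5 rad).
It also fails if it takes over 58 s, if anything falls off the work surface, if the arm or the gripper's body presses on something with over 40 N, if the wrist force passes 120 N, or if a joint passes its speed limit or range.

## Robot

A 6-joint arm with a two-finger parallel gripper is mounted at the origin on the work surface. World frame = base frame: x ahead of the robot, y to its left, z up, the work surface at z = 0. Lengths are in m, angles in rad, forces in N, time in s.
With the tool pointing down it reaches from about 0.325 to 0.9 m from the base axis. Payload 6.1 kg.
Tool frame: the origin (TCP) lies between the finger pads; the fingertips stand 17 mm ahead of it and the grasp point (between the pads) lies 2 mm behind it; z points along the fingers, y is the line along which they close (so a half turn about z gives the same grasp; the last joint's range is limited). The gripper opens to 87 mm and grips with 3 to 60 N. Pads are 19 mm wide; open, the fingers measure 117 mm over their backs; the gripper's body (75 mm by 190 mm) begins 51 mm behind the grasp point.
Start: joints at [1.096, 0.22, 1.526, -0, 1.395, -0.126], TCP at [0.214, 0.587, 0.219] pointing down, gripper open.
Joint ranges: [-2.98, 2.98], [-0.91, 2.08], [0.09, 2.57], [-1.24, 4.39], [0.2, 2.65], [-2.68, 2.68]. Speed limits (rad/s): [2.57, 2.57, 3.01, 3.14, 3.14, 3.14].

## Interface

Orientations are given as a rotation vector (axis times angle).
In Python, from cell import monitor, viewer, r gives the robot as it stands. The module is installed in compiled form; this text tells all that it offers.
- The arm moves only by the shell command python3 -m handwheel 'ROWS' [FORCE]. ROWS is JSON, one flat list of numbers, 7 for each row, row after row: the shift along the tool's x, y, z each as a share of 400 mm, from -1 to 1, then the turn, a rotation vector about the tool's x, y, z each as a share of pi rad, from -1 to 1, then the opening, from -1 (shut) to 1 (fully open). A call has 1 to 20 rows; each row is the pose to reach, as a shift and turn from the pose commanded when the call began, along the tool's axes at that moment, turning the shorter way round; what a row does not reach only later rows make up. A row lasts 1/12 s, in which the tool goes at most 41.7 mm and 7.16 degrees, less where a joint would pass 70% of its speed; a pose out of reach is approached as far as the arm can. A call with a number of a shift or a turn outside -1 to 1 is refused whole. A call with a gripper value outside its range is refused whole. The fingers move at their own pace and stop on an object; FORCE is the grip in N (left out, the last holds). Time passes only in rows, so rows that repeat a pose let the fingers close. It gives the time, the measured TCP pose, the force, the opening and the grip force at its end, in the units of the state.
- monitor.sense(): the state, without advancing time (a new reading comes with each control period).
- viewer.camera(name): name is "side" or "top" or "wrist"; returns a dict with "color" (480x640x3 uint8, blue, green, red), "range_z" (480x640 float32, m along the optical axis (not along the pixel's ray), 0 where there is no reading), "fx", "fy", "cx", "cy" (pixels), "extrinsics" (4x4, takes a point from world to camera coordinates); the wrist camera has in their place "T_tool_cam" (4x4, takes a point from camera to tool coordinates, whose origin is the TCP and whose axes are the flange's). Camera axes: x right, y down, z forward; pixel columns grow to the right and rows downward; lengths in m; the calibration is good to about 2 mm. A picture is of the moment at which its call begins: read the wrist's pose just before it.
- r.finish_job(): hands the job in; it is judged then, once.
The state is a dict: "clock": time; "qpos": joint angles; "joint_velocities": joint speeds; "joint_torque": joint torques, N m; "tool_pos": TCP position; "ee_rot": TCP orientation; "wrist_force": force on the tool from outside, world axes, zero at the start; "ft_torque": the same for the moment, N m; "gripper_width": opening from 0.0 (shut) to 1.0 (fully open); "grip_force": force on a finger pad.
Only numpy, scipy, OpenCV 4.12 (cv2) and the standard library are available. Lean on these libraries where they do the work, as an engineer would, in place of code of your own. Each camera call takes 0.05 s, during which the arm holds its last target. There are 200 camera calls.

## Working session

There is one attempt and no reset: what is moved stays moved. The work goes in short steps, Python scripts to look and compute and a shell command to move; the robot and the scene stay as the last step left them, time stands still between calls to the robot, and variables do not carry over. Pictures are saved under pics/ and viewed, at most 10 in all, crops included, and the job is handed in when it is done.

```bash
mkdir -p pics; cat > h.py <<'E'
import numpy as np, cv2
from cell import monitor, viewer, r
from scipy.spatial.transform import Rotation as R
def tool():
    s=monitor.sense(); T=np.eye(4); T[:3,:3]=R.from_rotvec(s["ee_rot"]).as_matrix(); T[:3,3]=s["tool_pos"]; return T,s
def cam(name):
    T,s=tool(); c=viewer.camera(name)
    Wc=T@np.array(c["T_tool_cam"]) if name=="wrist" else np.linalg.inv(c["extrinsics"])
    return c["color"],np.array(c["range_z"]),c,Wc
def cloud(rz,c,W):
    v,u=np.mgrid[:480,:640]; P=np.stack([(u-c["cx"])/c["fx"]*rz,(v-c["cy"])/c["fy"]*rz,rz],-1)
    return P@W[:3,:3].T+W[:3,3]
E
python3 - <<'E'
from h import *
for n in("top","side"):
    im,rz,c,W=cam(n); cv2.imwrite(f"pics/{n}0.png",im); np.savez(f"{n}0.npz",im=im,rz=rz,W=W,k=[c[x] for x in("fx","fy","cx","cy")]); print(n,W.round(3).tolist(),c["fx"],c["cx"],c["cy"])
T,s=tool();print(T.round(3),s["clock"])
E
```

```text
top [[-0.004, -0.992, 0.129, 0.48], [-1.0, 0.004, -0.002, -0.018], [0.001, -0.129, -0.992, 0.918], [0.0, 0.0, 0.0, 1.0]] 462.4377701349877 322.3601063521701 240.25759176417927
side [[0.943, -0.223, 0.245, 0.325], [-0.331, -0.663, 0.671, -0.708], [0.013, -0.715, -0.699, 0.837], [0.0, 0.0, 0.0, 1.0]] 455.3381897973154 323.0025890863178 236.93004249475294
[[-0.94   0.342 -0.001  0.213]
 [ 0.342  0.94  -0.002  0.587]
 [ 0.    -0.002 -1.     0.218]
 [ 0.     0.     0.     1.   ]] 0.1
```

View pics/top0.png

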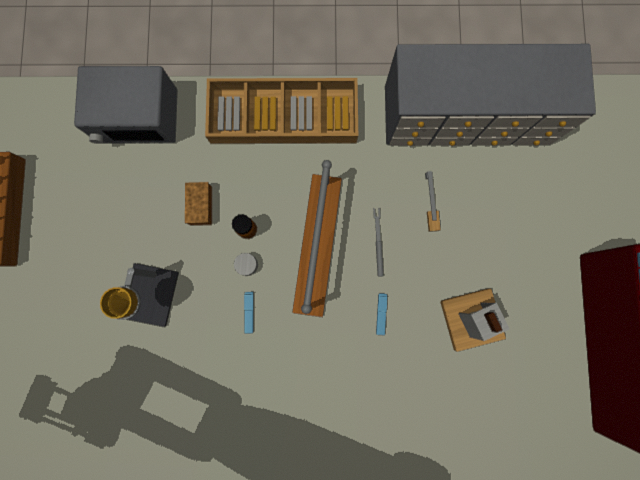

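View pics/side0.png

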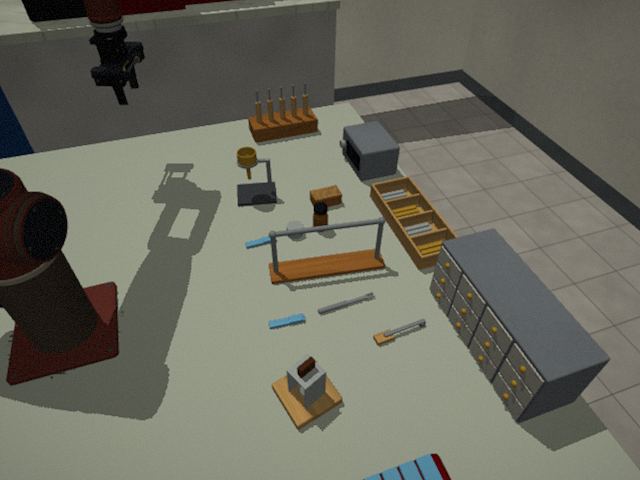

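The top view shows the funnel at about (119,302), the rail bar running from (327,165) to (307,309), and the cover on its foot at (488,321) with its dark grip at (494,321). The side view agrees. Next I'll measure these by height and colour.

```bash
python3 - <<'E'
from h import *
def rect(p): 
    a=cv2.minAreaRect((p*1000).astype(np.float32)); return [np.round(x,1) for x in (a[0],a[1],a[2])]
for n in("top","side"):
    d=np.load(n+"0.npz"); im,rz,W=d["im"],d["rz"],d["W"]; c=dict(zip(("fx","fy","cx","cy"),d["k"]))
    P=cloud(rz,c,W); X,Y,Z=P[...,0],P[...,1],P[...,2]; ok=rz>0
    box=lambda x0,x1,y0,y1,z0,z1: ok&(X>x0)&(X<x1)&(Y>y0)&(Y<y1)&(Z>z0)&(Z<z1)
    print(n,"bench z",np.median(Z[box(.3,.7,-.3,.3,-.02,.02)]))
    V=box(.2,.5,-.5,-.2,.01,.15)
    print(" zs",np.histogram(Z[V],bins=np.arange(.01,.15,.01))[0])
    for nm,z0,z1 in(("foot",.014,.026),("roof",.088,.104),("grip",.112,.132)):
        m=box(.2,.5,-.5,-.2,z0,z1)
        if m.sum()>5: print(" ",nm,m.sum(),np.median(Z[m]),P[m].mean(0).round(4),rect(P[m][:,:2]))
    m=box(.3,.75,-.15,.15,.125,.15); print(" bar",m.sum(),P[m].mean(0).round(4),rect(P[m][:,:2]),np.percentile(Z[m],95))
    m=box(.3,.75,-.15,.15,.008,.018); print(" rbase",m.sum(),rect(P[m][:,:2]))
    m=box(.2,.5,.25,.5,.138,.165); print(" collar",m.sum(),rect(P[m][:,:2]), np.percentile(Z[m],[5,50,95]))
    m=box(.2,.5,.25,.5,.006,.015); print(" sbase",m.sum(),rect(P[m][:,:2]))
    for nm,b in(("jar",(.4,.5,.1,.2,.02,.09)),("tin",(.35,.42,.1,.2,.015,.04)),("cork",(.4,.6,.2,.3,.03,.04)),("keyb",(.2,.4,-.2,-.1,.006,.015))):
        m=box(*b); print(" ",nm,m.sum(),P[m].mean(0).round(3))
E
```

```text
top bench z 0.0013488656634103036
 zs [ 558 1160   54   50   50   43   49   46  512  169   41  152    0]
  foot 1674 0.020797952426784228 [ 0.4448 -0.2959  0.0207] [array([ 442.4, -309.5]), array([100.5, 101.7]), np.float64(14.2)]
  roof 664 0.09894448063055034 [ 0.4418 -0.3083  0.0986] [array([ 442.1, -311.9]), array([51. , 51.5]), np.float64(23.5)]
  grip 186 0.12341846496488179 [ 0.4423 -0.3103  0.1222] [array([ 442. , -311.6]), array([33.9, 13.4]), np.float64(26.0)]
 bar 1121 [ 0.5872 -0.0093  0.1401] [array([590.6,  -9.5]), array([ 17.3, 266. ]), np.float64(81.9)] 0.14307668526489226
 rbase 4171 [array([569.6,  -1. ]), array([325.5, 280.6]), np.float64(2.7)]
 collar 287 [array([475.7, 321.7]), array([53.4, 46.2]), np.float64(89.7)] [0.13863334 0.1472745  0.15075329]
 sbase 1123 [array([355.5, 377. ]), array([284.4, 226.2]), np.float64(3.0)]
  jar 0 [nan nan nan]
  tin 0 [nan nan nan]
  cork 0 [nan nan nan]
  keyb 2 [ 0.333 -0.146  0.007]
side bench z 0.0024811814798728626
 zs [ 334 1304   88   95   93   72   61   70  359  253   56  127    0]
  foot 1543 0.0215433398774042 [ 0.43
[... 184 characters left out ...]
2.3]), np.float64(24.0)]
  grip 172 0.12351665906329817 [ 0.4422 -0.3136  0.1221] [array([ 442.4, -311.9]), array([33.1, 13.1]), np.float64(24.7)]
 bar 658 [ 0.5891 -0.0118  0.1395] [array([590.9, -11.1]), array([ 16.1, 265.2]), np.float64(82.0)] 0.14384731915954255
 rbase 2777 [array([574.2,  -5.3]), array([282.4, 318.3]), np.float64(90.0)]
 collar 165 [array([476.7, 322.6]), array([45. , 57.9]), np.float64(0.3)] [0.13858122 0.14549748 0.15212391]
 sbase 574 [array([350.5, 375.6]), array([248.6, 299.2]), np.float64(89.9)]
  jar 0 [nan nan nan]
  tin 0 [nan nan nan]
  cork 0 [nan nan nan]
  keyb 11 [ 0.309 -0.147  0.006]<stdin>:19: RuntimeWarning: Mean of empty slice.
  ret = um.true_divide(
```

```bash
cat >> h.py <<'E'
def go(x,y,z,yaw):
    "shares for TCP target, tool down, tool y axis at world angle yaw (deg)"
    T,s=tool(); a=np.radians(yaw); ty=np.array([np.cos(a),np.sin(a),0]); tz=np.array([0,0,-1.]); G=np.stack([np.cross(ty,tz),ty,tz],1)
    d=T[:3,:3].T@(np.array([x,y,z])-T[:3,3])/.4; w=R.from_matrix(T[:3,:3].T@G).as_rotvec()/np.pi
    print("t",s["clock"],"at",T[:3,3].round(4),"-> shift",d.round(4),"turn",w.round(4),"rows",round(max(np.linalg.norm(d)*400/41.7,np.linalg.norm(w)*180/7.16),1))
E
python3 - <<'E'
from h import *
for n in("top","side"):
    d=np.load(n+"0.npz"); im,rz,W=d["im"],d["rz"],d["W"]; c=dict(zip(("fx","fy","cx","cy"),d["k"]))
    P=cloud(rz,c,W); X,Y,Z=P[...,0],P[...,1],P[...,2]
    m=(rz>0)&(X>.4)&(X<.6)&(Y>.25)&(Y<.5)&(Z>.135)&(Z<.165)
    p=(P[m][:,:2]*1000).astype(np.float32); print(n,m.sum(),cv2.minEnclosingCircle(p),cv2.minAreaRect(p),np.percentile(Z[m],[5,95]))
go(.328,.138,.22,2.25)
E
```

```text
top 367 ((478.01104736328125, 321.70184326171875), 26.732620239257812) ((477.83721923828125, 321.4137878417969), (51.23871612548828, 51.74228286743164), 47.42308807373047) [0.135793   0.15071052]
side 214 ((476.0935363769531, 322.53729248046875), 29.814516067504883) ((478.64337158203125, 322.07525634765625), (51.11750411987305, 54.88135528564453), 15.007081985473633) [0.13605454 0.15223273]
t 0.1 at [0.2134 0.5868 0.2181] -> shift [-0.6528 -0.9566 -0.0031] turn [-5.000e-04  3.000e-04  3.765e-01] rows 11.1
```

Both views agree: the funnel's collar is at (0.478, 0.322), 52 mm across. The cover is at (0.442, -0.3115). Now the first half of the approach.

```bash
python3 -m handwheel '[-0.653,-0.957,-0.003,0,0,0.376,1, -0.653,-0.957,-0.003,0,0,0.376,1, -0.653,-0.957,-0.003,0,0,0.376,1, -0.653,-0.957,-0.003,0,0,0.376,1, -0.653,-0.957,-0.003,0,0,0.376,1, -0.653,-0.957,-0.003,0,0,0.376,1, -0.653,-0.957,-0.003,0,0,0.376,1, -0.653,-0.957,-0.003,0,0,0.376,1, -0.653,-0.957,-0.003,0,0,0.376,1, -0.653,-0.957,-0.003,0,0,0.376,1, -0.653,-0.957,-0.003,0,0,0.376,1, -0.653,-0.957,-0.003,0,0,0.376,1, -0.653,-0.957,-0.003,0,0,0.376,1, -0.653,-0.957,-0.003,0,0,0.376,1, -0.653,-0.957,-0.003,0,0,0.376,1]'; python3 -c "
from h import *
go(.4422,-.3115,.2,-65.5)"
```

```text
clock: 1.35
tool_pos: [0.3278, 0.1394, 0.2202]
ee_rot: [-2.174, -2.267, 0.0]
wrist_force: [-0.1, 0.3, 1.5]
gripper_width: 0.997
grip_force: 0.0
t 1.35 at [0.3278 0.1394 0.2202] -> shift [-1.1383  0.2382  0.0497] turn [-3.000e-04 -0.000e+00  3.773e-01] rows 11.2
```

```bash
python3 -m handwheel '[-0.95,0.199,0,0,0,0.377,1, -0.95,0.199,0,0,0,0.377,1, -0.95,0.199,0,0,0,0.377,1, -0.95,0.199,0,0,0,0.377,1, -0.95,0.199,0,0,0,0.377,1, -0.95,0.199,0,0,0,0.377,1, -0.95,0.199,0,0,0,0.377,1, -0.95,0.199,0,0,0,0.377,1, -0.95,0.199,0,0,0,0.377,1, -0.95,0.199,0,0,0,0.377,1, -0.95,0.199,0,0,0,0.377,1, -0.95,0.199,0,0,0,0.377,1, -0.95,0.199,0,0,0,0.377,1, -0.95,0.199,0,0,0,0.377,1]'; python3 -c "
from h import *
go(.4422,-.3115,.16,-65.5)"
```

```text
clock: 2.52
tool_pos: [0.4236, -0.236, 0.2201]
ee_rot: [-3.068, -0.672, 0.0]
wrist_force: [-0.2, -0.2, 0.2]
gripper_width: 0.997
grip_force: 0.0
t 2.5167 at [ 0.4236 -0.236   0.2201] -> shift [-0.0367  0.191   0.1502] turn [-0.0002 -0.      0.0012] rows 2.4
```

Move to above the grip, then a check from the wrist camera.

```bash
python3 -m handwheel '[-0.037,0.191,0.09,0,0,0.001,1, -0.037,0.191,0.15,0,0,0.001,1, -0.037,0.191,0.15,0,0,0.001,1, -0.037,0.191,0.15,0,0,0.001,1, -0.037,0.191,0.15,0,0,0.001,1]'; python3 - <<'E'
from h import *
im,rz,c,W=cam("wrist"); P=cloud(rz,c,W); Z=P[...,2]; cv2.imwrite("pics/w1.png",im)
near=(rz>0)&(abs(P[...,0]-.44)<.06)&(abs(P[...,1]+.31)<.06)
for z0,z1 in((.09,.106),(.112,.132),(.014,.03)):
    m=near&(Z>z0)&(Z<z1); print(m.sum(),np.median(Z[m]) if m.any() else 0,cv2.minAreaRect((P[m][:,:2]*1000).astype(np.float32)) if m.any() else 0)
go(.4422,-.3115,.118,-65.5)
E
```

```text
clock: 2.93
tool_pos: [0.4412, -0.3122, 0.1597]
ee_rot: [-3.069, -0.662, 0.002]
wrist_force: [0.3, -0.7, 0.5]
gripper_width: 1.003
grip_force: 0.0
5284 0.09664023447703972 ((441.0519104003906, -310.8609924316406), (51.08804702758789, 50.10509490966797), 23.965389251708984)
1365 0.12138994660579519 ((441.6338195800781, -310.59173583984375), (34.33677291870117, 11.974658012390137), 23.926992416381836)
9318 0.018530930967754933 ((441.73248291015625, -308.2657165527344), (99.62188720703125, 100.2284927368164), 13.875105857849121)
t 2.9833 at [ 0.4417 -0.3125  0.1609] -> shift [ 0.002  -0.0017  0.1074] turn [-0.0001 -0.0001 -0.0007] rows 1.0
```

View pics/w1.png

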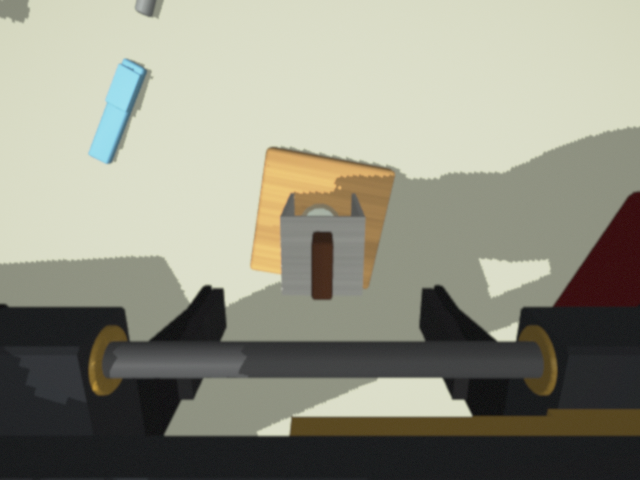

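The wrist view shows the grip centred between the fingers (column 322) and square to them. Descending and pinching.

```bash
python3 -m handwheel '[0.002,0,0.054,0,0,0,1, 0.002,0,0.09,0,0,0,1, 0.002,0,0.107,0,0,0,1, 0.002,0,0.107,0,0,0,1, 0.002,0,0.107,0,0,0,-1, 0.002,0,0.107,0,0,0,-1, 0.002,0,0.107,0,0,0,-1, 0.002,0,0.107,0,0,0,-1, 0.002,0,0.107,0,0,0,-1, 0.002,0,0.107,0,0,0,-1, 0.002,0,0.107,0,0,0,-1, 0.002,0,0.107,0,0,0,-1, 0.002,0,0.107,0,0,0,-1, 0.002,0,0.107,0,0,0,-1]' 25; python3 -c "
from h import *
go(.4422,-.3115,.28,-65.5)"
```

```text
clock: 4.15
tool_pos: [0.4421, -0.3134, 0.1175]
ee_rot: [-3.071, -0.661, 0.0]
wrist_force: [0.3, -0.1, -0.0]
gripper_width: 0.322
grip_force: 0.0
t 4.15 at [ 0.4421 -0.3134  0.1175] -> shift [ 0.0021 -0.0044 -0.4064] turn [-0.0001  0.     -0.0012] rows 3.9
```

Fingers are still closing; wait more.

```bash
python3 -m handwheel '[0,0,0,0,0,0,-1, 0,0,0,0,0,0,-1, 0,0,0,0,0,0,-1, 0,0,0,0,0,0,-1, 0,0,0,0,0,0,-1, 0,0,0,0,0,0,-1, 0,0,0,0,0,0,-1, 0,0,0,0,0,0,-1]' 25
```

```text
clock: 4.82
tool_pos: [0.4422, -0.3134, 0.1175]
ee_rot: [-3.071, -0.661, 0.0]
wrist_force: [0.3, 0.6, 0.2]
gripper_width: 0.124
grip_force: 25.0
```

```bash
python3 -m handwheel '[0,0,-0.05,0,0,0,-1, 0,0,-0.1,0,0,0,-1, 0,0,-0.15,0,0,0,-1, 0,0,-0.2,0,0,0,-1, 0,0,-0.25,0,0,0,-1, 0,0,-0.3,0,0,0,-1, 0,0,-0.35,0,0,0,-1, 0,0,-0.4,0,0,0,-1, 0,0,-0.4,0,0,0,-1, 0,0,-0.4,0,0,0,-1]'; python3 - <<'E'
from h import *
def rc(m): return m.sum(),cv2.minAreaRect((P[m][:,:2]*1000).astype(np.float32))
im,rz,c,W=cam("top"); cv2.imwrite("pics/t2.png",im); P=cloud(rz,c,W); X,Y,Z=P[...,0],P[...,1],P[...,2]
n=(rz>0)&(abs(X-.44)<.08)&(abs(Y+.31)<.08)
print("foot",rc(n&(Z>.012)&(Z<.028))); m=n&(Z>.07)&(Z<.09); print("vial",m.sum(),P[m].mean(0) if m.any() else 0)
im,rz,c,W=cam("wrist"); cv2.imwrite("pics/w2.png",im); P=cloud(rz,c,W); X,Y,Z=P[...,0],P[...,1],P[...,2]
n=(rz>0)&(abs(X-.44)<.06)&(abs(Y+.31)<.06)
print("roof",rc(n&(Z>.23)&(Z<.265)),np.median(Z[n&(Z>.23)&(Z<.265)]))
# bar end-weighted line fit, middle
d=np.load("top0.npz"); Q=cloud(d["rz"],dict(zip(("fx","fy","cx","cy"),d["k"])),d["W"]); m=(d["rz"]>0)&(Q[...,0]>.3)&(Q[...,0]<.75)&(abs(Q[...,1])<.15)&(Q[...,2]>.125)&(Q[...,2]<.15)
print(cv2.fitLine((Q[m][:,:2]).astype(np.float32),cv2.DIST_L1,0,1e-5,1e-5).ravel())
go(.551,-.005,.2775,-98)
go(.551,-.005,.2775,82)
E
```

```text
clock: 5.65
tool_pos: [0.4427, -0.3139, 0.2784]
ee_rot: [3.069, 0.661, 0.002]
wrist_force: [-0.6, -0.2, -0.7]
gripper_width: 0.128
grip_force: 25.0
foot (np.int64(2168), ((442.2444152832031, -309.3739929199219), (100.50727081298828, 100.96051788330078), 13.766218185424805))
vial 117 [ 0.44195514 -0.30630714  0.0781529 ]
roof (np.int64(5126), ((446.66015625, -309.656982421875), (39.93500900268555, 50.55784606933594), 23.919761657714844)) 0.2563227904067457
[ 0.98985755 -0.14206356  0.64293754 -0.01729437]
t 5.75 at [ 0.4417 -0.313   0.2759] -> shift [ 0.5659 -0.5893 -0.0032] turn [-0.0005  0.0004  0.1794] rows 7.8
t 5.75 at [ 0.4417 -0.313   0.2759] -> shift [ 0.5659 -0.5893 -0.0032] turn [-6.000e-04 -7.000e-04 -8.206e-01] rows 20.6
```

View pics/w2.png

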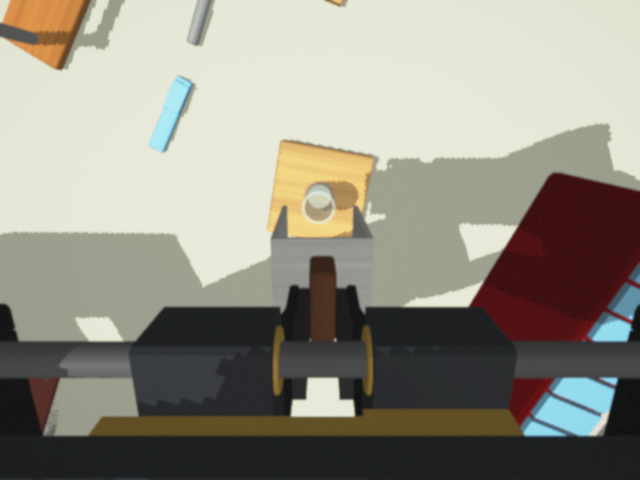

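The cover is held squarely (grip at column 322) and the vial is uncovered at (319,203). The rail's middle is at (0.591, -0.010) with the bar at -8.2°. I'll hang the cover 40 mm along the bar, on the far half.

```bash
python3 -c "
from h import *
go(.631,-.0155,.2775,-98.2)"
```

```text
t 5.75 at [ 0.4417 -0.313   0.2759] -> shift [ 0.7374 -0.4831 -0.0036] turn [-0.0005  0.0004  0.1805] rows 8.5
```

```bash
python3 -m handwheel '[0.074,-0.048,0,0,0,0.018,-1, 0.147,-0.096,0,0,0,0.036,-1, 0.221,-0.145,0,0,0,0.054,-1, 0.295,-0.193,0,0,0,0.072,-1, 0.368,-0.241,0,0,0,0.09,-1, 0.442,-0.29,0,0,0,0.108,-1, 0.516,-0.338,0,0,0,0.126,-1, 0.59,-0.386,0,0,0,0.144,-1, 0.663,-0.435,0,0,0,0.162,-1, 0.71,-0.465,-0.003,0,0,0.18,-1, 0.737,-0.483,-0.003,0,0,0.18,-1, 0.737,-0.483,-0.003,0,0,0.18,-1, 0.737,-0.483,-0.003,0,0,0.18,-1]'; python3 - <<'E'
from h import *
im,rz,c,W=cam("side"); cv2.imwrite("pics/s3.png",im[120:360,180:500].repeat(2,0).repeat(2,1))
im,rz,c,W=cam("wrist"); P=cloud(rz,c,W); X,Y,Z=P[...,0],P[...,1],P[...,2]
m=(rz>0)&(Z>.13)&(Z<.148)&(abs(Y)<.15)&(X>.4); print(m.sum(), cv2.fitLine(P[m][:,:2].astype(np.float32),cv2.DIST_L1,0,1e-5,1e-5).ravel() if m.any() else 0)
m=(rz>0)&(Z>.24)&(Z<.265)&(abs(X-.63)<.05)&(abs(Y)<.06);print("roof",m.sum(),cv2.minAreaRect((P[m][:,:2]*1000).astype(np.float32)),np.median(Z[m]))
go(.631,-.0155,.1630,-98.2)
E
```

```text
clock: 6.83
tool_pos: [0.6307, -0.0161, 0.277]
ee_rot: [3.134, -0.218, -0.004]
wrist_force: [0.1, 0.1, -1.5]
gripper_width: 0.124
grip_force: 25.0
2693 [ 0.9898294  -0.14225915  0.63229454 -0.01478764]
roof 5021 ((635.9325561523438, -16.667057037353516), (50.29810333251953, 39.99584197998047), 81.44660949707031) 0.2569304959730217
t 6.9333 at [ 0.6306 -0.0173  0.2779] -> shift [ 0.0008 -0.0047  0.2872] turn [0.0002 0.0005 0.0005] rows 2.8
```

View pics/s3.png

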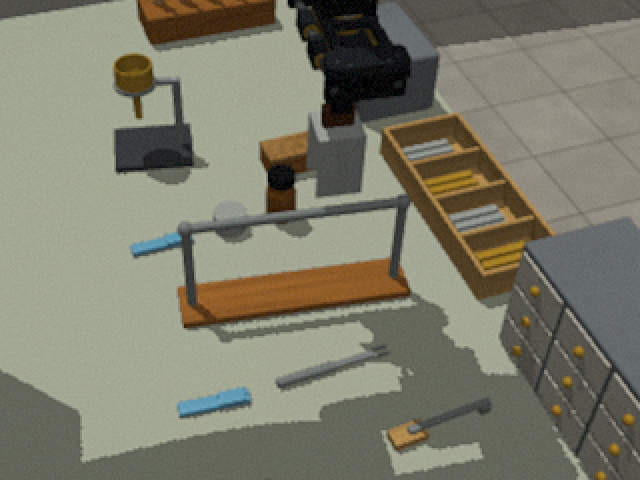

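The cover hangs above the bar, wall-parallel and centred within 2 mm across. Lowering.

```bash
python3 -m handwheel '[0,-0.004,0.05,0,0,0,-1, 0,-0.004,0.1,0,0,0,-1, 0,-0.004,0.15,0,0,0,-1, 0,-0.004,0.2,0,0,0,-1, 0,-0.004,0.24,0,0,0,-1, 0,-0.004,0.265,0,0,0,-1, 0,-0.004,0.278,0,0,0,-1, 0,-0.004,0.287,0,0,0,-1, 0,-0.004,0.287,0,0,0,-1, 0,-0.004,0.287,0,0,0,-1]'
```

```text
clock: 7.77
tool_pos: [0.6322, -0.0148, 0.165]
ee_rot: [3.134, -0.222, 0.002]
wrist_force: [-0.2, 0.3, -1.3]
gripper_width: 0.126
grip_force: 25.0
```

```bash
python3 -m handwheel '[0,0,0.003,0,0,0,-1, 0,0,0.005,0,0,0,-1, 0,0,0.005,0,0,0,-1, 0,0,0.005,0,0,0,-1]'; python3 -m handwheel '[0,0,0,0,0,0,-0.6, 0,0,0,0,0,0,-0.6, 0,0,0,0,0,0,-0.6, 0,0,0,0,0,0,-0.6, 0,0,0,0,0,0,-0.2, 0,0,0,0,0,0,-0.2, 0,0,0,0,0,0,0, 0,0,0,0,0,0,0, 0,0,0,0,0,0,0, 0,0,0,0,0,0,0]'; python3 - <<'E'
from h import *
im,rz,c,W=cam("side"); cv2.imwrite("pics/s4.png",im[120:360,180:500].repeat(2,0).repeat(2,1))
E
```

```text
clock: 8.1
tool_pos: [0.6318, -0.0144, 0.1623]
ee_rot: [3.134, -0.222, 0.001]
wrist_force: [0.4, 0.6, -1.3]
gripper_width: 0.13
grip_force: 25.0
clock: 8.93
tool_pos: [0.6316, -0.0145, 0.162]
ee_rot: [3.134, -0.222, 0.0]
wrist_force: [-0.1, 0.2, 0.2]
gripper_width: 0.482
grip_force: 0.0
```

View pics/s4.png

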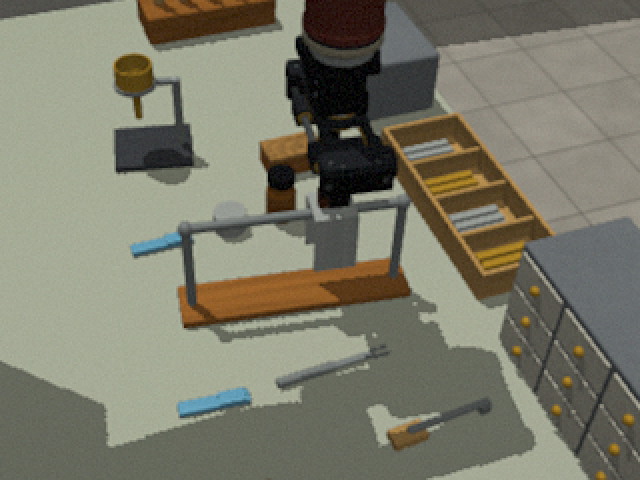

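The cover hangs astride the bar, at about crop pixel (335,235). Retreating straight up, then checking it and going to the funnel.

```bash
python3 -m handwheel '[0,0,-0.03,0,0,0,0, 0,0,-0.06,0,0,0,0, 0,0,-0.1,0,0,0,1, 0,0,-0.18,0,0,0,1, 0,0,-0.26,0,0,0,1, 0,0,-0.26,0,0,0,1, 0,0,-0.26,0,0,0,1]'; python3 - <<'E'
from h import *
im,rz,c,W=cam("wrist"); P=cloud(rz,c,W); X,Y,Z=P[...,0],P[...,1],P[...,2]
m=(rz>0)&(Z>.137)&(Z<.15)&(abs(X-.63)<.04)&(abs(Y+.015)<.04);print("roof",m.sum(),cv2.minAreaRect((P[m][:,:2]*1000).astype(np.float32)),np.median(Z[m]))
im,rz,c,W=cam("top"); P=cloud(rz,c,W); X,Y,Z=P[...,0],P[...,1],P[...,2]
p=(rz>0)
m=p&(abs(X-.478)<.05)&(abs(Y-.322)<.05)&(Z>.137)&(Z<.16);print("collar",m.sum(),cv2.minEnclosingCircle((P[m][:,:2]*1000).astype(np.float32)))
n=p&(abs(X-.44)<.06)&(abs(Y+.31)<.06); m=n&(Z>.07)&(Z<.09); print("vial",m.sum(),cv2.minEnclosingCircle((P[m][:,:2]*1000).astype(np.float32)))
go(.478,.322,.266,-98.2)
E
```

```text
clock: 9.57
tool_pos: [0.6337, -0.0148, 0.2711]
ee_rot: [3.133, -0.222, 0.013]
wrist_force: [-0.1, 0.4, -0.1]
gripper_width: 0.795
grip_force: 0.0
roof 3679 ((630.2130737304688, -13.213436126708984), (50.03643798828125, 81.38630676269531), 81.55348205566406) 0.14142787673646656
collar 328 ((477.93060302734375, 321.47528076171875), 26.390567779541016)
vial 139 ((441.8719177246094, -309.2847900390625), 16.519168853759766)
t 9.6667 at [ 0.6316 -0.0145  0.2665] -> shift [-0.4987 -0.7787  0.0009] turn [ 0.     -0.0002  0.0005] rows 8.9
```

Cover roof is at 0.141 m as it should be (resting on the bar). The vial rim circle centre is (0.442, -0.309), radius 16.5 mm. On to the funnel.

```bash
python3 -m handwheel '[-0.499,-0.779,0,0,0,0,1, -0.499,-0.779,0,0,0,0,1, -0.499,-0.779,0,0,0,0,1, -0.499,-0.779,0,0,0,0,1, -0.499,-0.779,0,0,0,0,1, -0.499,-0.779,0,0,0,0,1, -0.499,-0.779,0,0,0,0,1, -0.499,-0.779,0,0,0,0,1, -0.499,-0.779,0,0,0,0,1, -0.499,-0.779,0,0,0,0,1, -0.499,-0.779,0,0,0,0,1, -0.499,-0.779,0,0,0,0,1]'; python3 - <<'E'
from h import *
im,rz,c,W=cam("wrist"); cv2.imwrite("pics/w5.png",im); P=cloud(rz,c,W); X,Y,Z=P[...,0],P[...,1],P[...,2]
m=(rz>0)&(abs(X-.478)<.05)&(abs(Y-.322)<.05)&(Z>.137)&(Z<.16);print("collar",m.sum(),cv2.minEnclosingCircle((P[m][:,:2]*1000).astype(np.float32)),np.percentile(Z[m],98))
go(.478,.3215,.17,-98.2); go(.478,.3215,.141,-98.2)
E
```

```text
clock: 10.67
tool_pos: [0.4774, 0.3217, 0.2647]
ee_rot: [3.132, -0.221, -0.003]
wrist_force: [0.3, -0.7, 1.2]
gripper_width: 0.999
grip_force: 0.0
collar 1129 ((477.5666198730469, 323.1355285644531), 26.0628662109375) 0.14782829618300325
t 10.7167 at [0.4779 0.3211 0.2649] -> shift [ 0.0003 -0.0013  0.2373] turn [0.0005 0.0004 0.0003] rows 2.3
t 10.7167 at [0.4779 0.3211 0.2649] -> shift [ 0.0004 -0.0014  0.3098] turn [0.0005 0.0004 0.0003] rows 3.0
```

View pics/w5.png

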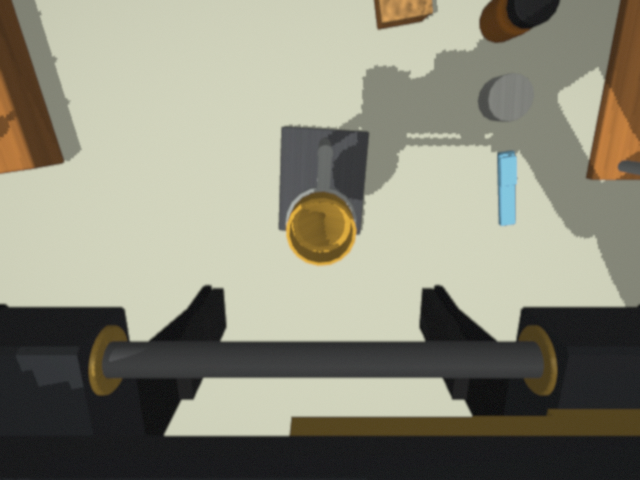

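The funnel's collar is centred between the fingers (column 321), and nothing stands under the finger paths above ring height. Descending and gripping.

```bash
python3 -m handwheel '[0,-0.002,0.09,0,0,0,1, 0,-0.002,0.18,0,0,0,1, 0,-0.002,0.24,0,0,0,1, 0,-0.002,0.28,0,0,0,1, 0,-0.002,0.307,0,0,0,1, 0,-0.002,0.307,0,0,0,1, 0,-0.002,0.307,0,0,0,-1, 0,-0.002,0.307,0,0,0,-1, 0,-0.002,0.307,0,0,0,-1, 0,-0.002,0.307,0,0,0,-1, 0,-0.002,0.307,0,0,0,-1, 0,-0.002,0.307,0,0,0,-1, 0,-0.002,0.307,0,0,0,-1, 0,-0.002,0.307,0,0,0,-1, 0,-0.002,0.307,0,0,0,-1, 0,-0.002,0.307,0,0,0,-1, 0,-0.002,0.307,0,0,0,-1, 0,-0.002,0.307,0,0,0,-1]' 25; python3 -c "
from h import *
go(.478,.3215,.265,-98.2)"
```

```text
clock: 12.22
tool_pos: [0.4792, 0.3232, 0.145]
ee_rot: [-3.133, 0.222, -0.004]
wrist_force: [-0.6, -1.4, 7.1]
gripper_width: 0.174
grip_force: 3.5
t 12.2167 at [0.4792 0.3232 0.145 ] -> shift [-0.0015  0.0044 -0.3   ] turn [-0.0003 -0.0009  0.0006] rows 2.9
```

The opening is 15 mm, not the 52 mm of the collar, so something went wrong. Looking.

```bash
python3 - <<'E'
from h import *
im,rz,c,W=cam("side"); a=im[90:240,170:330].repeat(3,0).repeat(3,1)
im2,_,_,_=cam("wrist"); b=cv2.resize(im2,(600,450))
cv2.imwrite("pics/x6.png",np.vstack([np.hstack([cv2.resize(a,(400,375)),cv2.resize(im2,(400,375))])])); s=monitor.sense(); print(s["gripper_width"],s["grip_force"],s["wrist_force"],s["tool_pos"])
E
```

```text
0.08212814267819483 3.3697662292979658 [ 0.15502562 -0.18052355  6.66398157] [0.47920519 0.32328548 0.14500586]
```

View pics/x6.png

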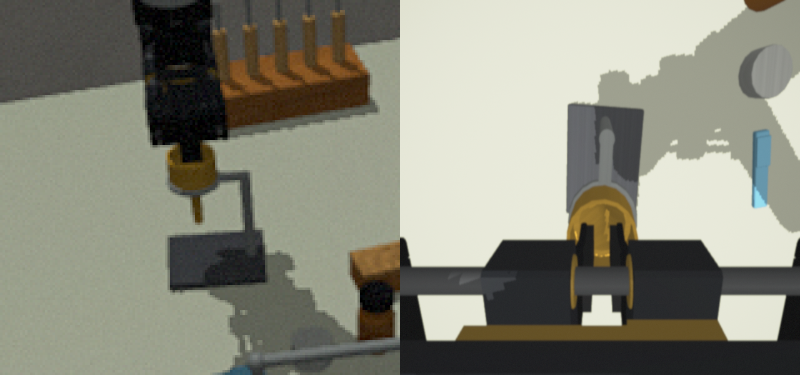

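The fingertips appear to be inside the collar. Before moving, I'll measure where the funnel and fingers really are.

```bash
python3 - <<'E'
from h import *
d=np.load("side0.npz"); k=dict(zip(("fx","fy","cx","cy"),d["k"]))
def rep(im,rz,k,W,t):
    P=cloud(rz,k,W); h=cv2.cvtColor(im,cv2.COLOR_BGR2HSV); X,Y,Z=P[...,0],P[...,1],P[...,2]
    m=(rz>0)&(h[...,0]>12)&(h[...,0]<32)&(h[...,1]>120)&(abs(X-.478)<.06)&(abs(Y-.322)<.06)&(Z>.04)&(Z<.2)
    v,u=np.where(m); print(t,m.sum(),"px",u.min(),u.max(),v.min(),v.max(),"z",np.percentile(Z[m],[1,50,99]).round(4),"xy",P[m].min(0).round(3),P[m].max(0).round(3))
rep(d["im"],d["rz"],k,d["W"],"before")
im,rz,c,W=cam("side"); rep(im,rz,c,W,"now")
im,rz,c,W=cam("wrist"); rep(im,rz,c,W,"wrist now")
P=cloud(rz,c,W);s=monitor.sense();print(s["gripper_width"],s["grip_force"],s["wrist_force"],s["tool_pos"])
E
```

```text
before 337 px 237 256 147 178 z [0.0685 0.1369 0.1526] xy [0.454 0.294 0.065] [0.503 0.351 0.153]
now 290 px 237 256 147 178 z [0.0682 0.1367 0.1664] xy [0.454 0.293 0.063] [0.502 0.35  0.17 ]
wrist now 5642 px 268 379 238 340 z [0.0855 0.1228 0.1652] xy [0.454 0.299 0.075] [0.504 0.348 0.192]
0.03706802724070157 3.3046310683130287 [-0.01440124 -0.10717185  6.40197151] [0.47922111 0.32335728 0.14499282]
```

The funnel hasn't moved; the fingers went through to the inside of the collar, probably because they closed hard on a thin wall. I'll ease straight up out of it, check that it stays seated, then grip again gently.

```bash
python3 -m handwheel '[0,0,-0.01,0,0,0,-1, 0,0,-0.02,0,0,0,-1, 0,0,-0.03,0,0,0,-1, 0,0,-0.04,0,0,0,-1, 0,0,-0.05,0,0,0,-1, 0,0,-0.05,0,0,0,-1]' 3; python3 - <<'E'
from h import *
im,rz,c,W=cam("side"); P=cloud(rz,c,W); h=cv2.cvtColor(im,cv2.COLOR_BGR2HSV); X,Y,Z=P[...,0],P[...,1],P[...,2]
m=(rz>0)&(h[...,0]>12)&(h[...,0]<32)&(h[...,1]>120)&(abs(X-.478)<.06)&(abs(Y-.322)<.06)&(Z>.04)&(Z<.2)
v,u=np.where(m); print(m.sum(),u.min(),u.max(),v.min(),v.max(),np.percentile(Z[m],[1,50,90]))
E
```

```text
clock: 12.92
tool_pos: [0.4785, 0.3233, 0.1643]
ee_rot: [-3.133, 0.222, -0.002]
wrist_force: [0.3, 0.2, -0.3]
gripper_width: 0.008
grip_force: 0.0
336 237 255 141 178 [0.0678828  0.13725344 0.14936512]
```

The spout stays at row 178, so the funnel is still seated. Clear it and reopen.

```bash
python3 -m handwheel '[0,0,-0.05,0,0,0,-1, 0,0,-0.1,0,0,0,1, 0,0,-0.1,0,0,0,1, 0,0,-0.1,0,0,0,1, 0,0,-0.1,0,0,0,1, 0,0,-0.1,0,0,0,1, 0,0,-0.1,0,0,0,1, 0,0,-0.1,0,0,0,1, 0,0,-0.1,0,0,0,1, 0,0,-0.1,0,0,0,1, 0,0,-0.1,0,0,0,1, 0,0,-0.1,0,0,0,1, 0,0,-0.1,0,0,0,1, 0,0,-0.1,0,0,0,1, 0,0,-0.1,0,0,0,1, 0,0,-0.1,0,0,0,1]'; python3 - <<'E'
from h import *
im,rz,c,W=cam("wrist"); P=cloud(rz,c,W); X,Y,Z=P[...,0],P[...,1],P[...,2]
m=(rz>0)&(abs(X-.478)<.05)&(abs(Y-.322)<.05)&(Z>.137)&(Z<.155);print("collar",m.sum(),cv2.minEnclosingCircle((P[m][:,:2]*1000).astype(np.float32)),np.percentile(Z[m],98))
im,rz,c,W=cam("top"); P=cloud(rz,c,W); X,Y,Z=P[...,0],P[...,1],P[...,2]
m=(rz>0)&(abs(X-.478)<.05)&(abs(Y-.322)<.05)&(Z>.137)&(Z<.16);print("top",m.sum(),cv2.minEnclosingCircle((P[m][:,:2]*1000).astype(np.float32)) if m.any() else 0)
go(.478,.3225,.141,-98.2)
E
```

```text
clock: 14.3
tool_pos: [0.4781, 0.323, 0.2032]
ee_rot: [-3.134, 0.222, -0.0]
wrist_force: [-0.1, -0.5, -1.0]
gripper_width: 0.979
grip_force: 0.0
collar 1905 ((477.5660095214844, 323.5330810546875), 26.20723533630371) 0.14764012334792836
top 13 ((482.22467041015625, 345.0991516113281), 8.267607688903809)
t 14.4 at [0.4781 0.323  0.2032] -> shift [0.     0.0012 0.1555] turn [-0.     -0.      0.0005] rows 1.5
```

```bash
python3 -m handwheel '[0,-0.001,0.05,0,0,0,1, 0,-0.001,0.1,0,0,0,1, 0,-0.001,0.14,0,0,0,1, 0,-0.001,0.152,0,0,0,1, 0,-0.001,0.152,0,0,0,1, 0,-0.001,0.152,0,0,0,0.32, 0,-0.001,0.152,0,0,0,0.32, 0,-0.001,0.152,0,0,0,0.32, 0,-0.001,0.152,0,0,0,0.32, 0,-0.001,0.152,0,0,0,0.32, 0,-0.001,0.152,0,0,0,0.32, 0,-0.001,0.152,0,0,0,0.32]' 8; python3 -m handwheel '[0,0,0,0,0,0,0.26, 0,0,0,0,0,0,0.22]';  python3 -m handwheel '[0,0,0,0,0,0,0.18, 0,0,0,0,0,0,0.14]'
```

```text
clock: 15.4
tool_pos: [0.4782, 0.3234, 0.1426]
ee_rot: [-3.134, 0.222, -0.001]
wrist_force: [0.5, 0.7, 0.0]
gripper_width: 0.67
grip_force: 0.0
clock: 15.57
tool_pos: [0.4781, 0.3233, 0.1423]
ee_rot: [3.134, -0.222, -0.0]
wrist_force: [0.9, -0.1, -0.7]
gripper_width: 0.631
grip_force: 0.0
clock: 15.73
tool_pos: [0.4781, 0.3233, 0.1423]
ee_rot: [3.134, -0.222, -0.0]
wrist_force: [0.1, 0.4, 0.2]
gripper_width: 0.588
grip_force: 7.5
```

Contact at 0.588 (51 mm), which is the collar. Confirm that it holds.

```bash
python3 -m handwheel '[0,0,0,0,0,0,0.1, 0,0,0,0,0,0,0.1, 0,0,0,0,0,0,0.1]' 8; python3 -m handwheel '[0,0,0,0,0,0,0, 0,0,0,0,0,0,0, 0,0,0,0,0,0,0]' 8; python3 -m handwheel '[0,0,-0.006,0,0,0,0, 0,0,-0.012,0,0,0,0, 0,0,-0.018,0,0,0,0, 0,0,-0.025,0,0,0,0, 0,0,-0.025,0,0,0,0]' 8
```

```text
clock: 15.98
tool_pos: [0.4781, 0.3233, 0.1423]
ee_rot: [3.134, -0.222, -0.0]
wrist_force: [0.7, 0.1, -0.1]
gripper_width: 0.585
grip_force: 8.0
clock: 16.23
tool_pos: [0.4781, 0.3233, 0.1423]
ee_rot: [3.134, -0.222, -0.0]
wrist_force: [-0.5, -0.4, -0.4]
gripper_width: 0.586
grip_force: 8.0
clock: 16.65
tool_pos: [0.4785, 0.3236, 0.1533]
ee_rot: [-3.133, 0.222, -0.002]
wrist_force: [-0.5, 0.7, -1.0]
gripper_width: 0.586
grip_force: 8.0
```

```bash
python3 -m handwheel '[0,0,-0.03,0,0,0,0, 0,0,-0.06,0,0,0,0, 0,0,-0.1,0,0,0,0, 0,0,-0.14,0,0,0,0, 0,0,-0.18,0,0,0,0, 0,0,-0.22,0,0,0,0, 0,0,-0.26,0,0,0,0, 0,0,-0.3,0,0,0,0, 0,0,-0.325,0,0,0,0, 0,0,-0.325,0,0,0,0, 0,0,-0.325,0,0,0,0]' 8; cat > f.py <<'E'
from h import *
# spout tip from side view: gold points below the collar
T,s=tool(); im,rz,c,W=cam("side"); P=cloud(rz,c,W); h=cv2.cvtColor(im,cv2.COLOR_BGR2HSV); d=P-T[:3,3]
m=(rz>0)&(h[...,0]>12)&(h[...,0]<32)&(h[...,1]>100)&(np.hypot(d[...,0],d[...,1])<.05)&(d[...,2]<-.01)&(d[...,2]>-.15)
print("n",m.sum(),"z lowest rel",np.percentile(d[m][:,2],[0,2,50]).round(4))
v,u=np.where(m); print("px",u.min(),u.max(),v.min(),v.max())
for lo,hi in((-.085,-.07),(-.07,-.055),(-.055,-.04),(-.03,-.01)):
    q=m&(d[...,2]>lo)&(d[...,2]<hi); print(lo,q.sum(),np.median(d[q],0).round(4) if q.any() else 0)
E
python3 f.py; python3 -c "
from h import *
go(.541,-.003,.283,-98.2)"
```

```text
clock: 17.57
tool_pos: [0.4785, 0.3235, 0.2834]
ee_rot: [-3.133, 0.222, -0.003]
wrist_force: [-0.5, -0.0, -1.0]
gripper_width: 0.588
grip_force: 8.0
n 138 z lowest rel [-0.0776 -0.0746 -0.0252]
px 231 251 105 134
-0.085 8 [-0.0002 -0.0037 -0.074 ]
-0.07 16 [-0.0001 -0.0035 -0.0625]
-0.055 19 [ 0.0002 -0.0044 -0.0472]
-0.03 77 [-0.0022 -0.0192 -0.0159]
t 17.6167 at [0.4779 0.3233 0.2821] -> shift [ 0.2711  0.7852 -0.0023] turn [0.     0.0001 0.0005] rows 8.0
```

The funnel is lifted and upright: the spout's front face stays in line over its length and its tip is about 80 mm below the TCP. Carry it over the rail at moderate speed.

```bash
python3 -m handwheel '[0.015,0.04,0,0,0,0,0, 0.04,0.115,0,0,0,0,0, 0.067,0.19,0,0,0,0,0, 0.093,0.27,0,0,0,0,0, 0.12,0.35,0,0,0,0,0, 0.148,0.43,0,0,0,0,0, 0.176,0.51,0,0,0,0,0, 0.204,0.59,0,0,0,0,0, 0.23,0.67,0,0,0,0,0, 0.255,0.74,0,0,0,0,0, 0.271,0.785,0,0,0,0,0, 0.271,0.785,0,0,0,0,0, 0.271,0.785,0,0,0,0,0]' 8; python3 -c "
from h import *
go(.442,-.309,.283,-98.2)"
```

```text
clock: 18.7
tool_pos: [0.5405, -0.0036, 0.2808]
ee_rot: [-3.133, 0.226, 0.004]
wrist_force: [0.0, 0.3, -1.2]
gripper_width: 0.583
grip_force: 8.0
t 18.7 at [ 0.5405 -0.0036  0.2808] -> shift [-0.1343  0.791  -0.0054] turn [-0.0001  0.0009 -0.0002] rows 7.7
```

```bash
python3 -m handwheel '[-0.007,0.04,0,0,0,0,0, -0.02,0.115,0,0,0,0,0, -0.033,0.19,0,0,0,0,0, -0.046,0.27,0,0,0,0,0, -0.06,0.35,0,0,0,0,0, -0.073,0.43,0,0,0,0,0, -0.087,0.51,0,0,0,0,0, -0.1,0.59,0,0,0,0,0, -0.114,0.67,0,0,0,0,0, -0.126,0.74,0,0,0,0,0, -0.134,0.791,0,0,0,0,0, -0.134,0.791,0,0,0,0,0, -0.134,0.791,0,0,0,0,0]' 8; cat > v.py <<'E'
from h import *
im,rz,c,W=cam("top"); P=cloud(rz,c,W); X,Y,Z=P[...,0],P[...,1],P[...,2]
m=(rz>0)&(abs(X-.63)<.05)&(abs(Y+.015)<.05)&(Z>.136)&(Z<.155); print("cover roof",m.sum(),np.median(Z[m]))
for n in("side","wrist"):
    im,rz,c,W=cam(n); P=cloud(rz,c,W); X,Y,Z=P[...,0],P[...,1],P[...,2]; k=(rz>0)&(abs(X-.442)<.08)&(abs(Y+.309)<.08)
    m=k&(Z>.075)&(Z<.084); f=k&(Z>.013)&(Z<.027)
    if m.any(): print(n,"rim",m.sum(),cv2.minEnclosingCircle((P[m][:,:2]*1000).astype(np.float32)))
    if f.any(): print(n,"foot",f.sum(),cv2.minAreaRect((P[f][:,:2]*1000).astype(np.float32)))
E
python3 v.py; python3 f.py; python3 -c "
from h import *
go(.442,-.309,.195,-98.2)"
```

```text
clock: 19.78
tool_pos: [0.4434, -0.3079, 0.2815]
ee_rot: [-3.132, 0.223, 0.001]
wrist_force: [-0.6, 0.8, -1.5]
gripper_width: 0.592
grip_force: 8.0
cover roof 889 0.14344620061734692
side rim 123 ((442.68450927734375, -308.5931396484375), 16.90973663330078)
side foot 2220 ((443.78045654296875, -309.3534240722656), (101.72145080566406, 100.85685729980469), 14.185723304748535)
wrist rim 319 ((441.8606872558594, -308.5675354003906), 15.842718124389648)
wrist foot 7101 ((441.59735107421875, -308.51806640625), (100.18978881835938, 100.11426544189453), 13.869091033935547)
n 83 z lowest rel [-0.0824 -0.0802 -0.0585]
px 300 314 325 338
-0.085 17 [-0.0018 -0.0034 -0.0759]
-0.07 31 [-0.0007 -0.0042 -0.0631]
-0.055 10 [-0.0011 -0.005  -0.0529]
-0.03 25 [-0.0033 -0.025  -0.0184]
t 19.9833 at [ 0.4441 -0.3069  0.2821] -> shift [-0.0044  0.006   0.2179] turn [-0.0002  0.0001  0.0012] rows 2.1
```

The vial axis measures (0.442, -0.309) in all views, and the tip is 82 mm below the TCP. Lower to about 30 mm above the rim and check.

```bash
python3 -m handwheel '[-0.004,0.006,0.04,0,0,0,0, -0.004,0.006,0.08,0,0,0,0, -0.004,0.006,0.12,0,0,0,0, -0.004,0.006,0.16,0,0,0,0, -0.004,0.006,0.2,0,0,0,0, -0.004,0.006,0.218,0,0,0,0, -0.004,0.006,0.218,0,0,0,0, -0.004,0.006,0.218,0,0,0,0]' 8; python3 f.py; python3 - <<'E'
from h import *
im,rz,c,W=cam("side"); cv2.imwrite("pics/s7.png",cv2.resize(im[280:430,230:390],(640,600)))
go(.442,-.309,.1745,-98.2)
E
```

```text
clock: 20.65
tool_pos: [0.4418, -0.3101, 0.1954]
ee_rot: [-3.134, 0.221, 0.0]
wrist_force: [0.5, 0.3, -0.6]
gripper_width: 0.586
grip_force: 8.0
n 36 z lowest rel [-0.1484 -0.1469 -0.113 ]
px 303 315 364 386
-0.085 14 [-0.0004 -0.0041 -0.0757]
-0.07 2 [ 0.0005 -0.0046 -0.0684]
-0.055 0 0
-0.03 0 0
t 20.75 at [ 0.4423 -0.3109  0.1965] -> shift [-0.0016 -0.0046  0.0551] turn [ 0.0004 -0.0006  0.0007] rows 0.5
```

View pics/s7.png

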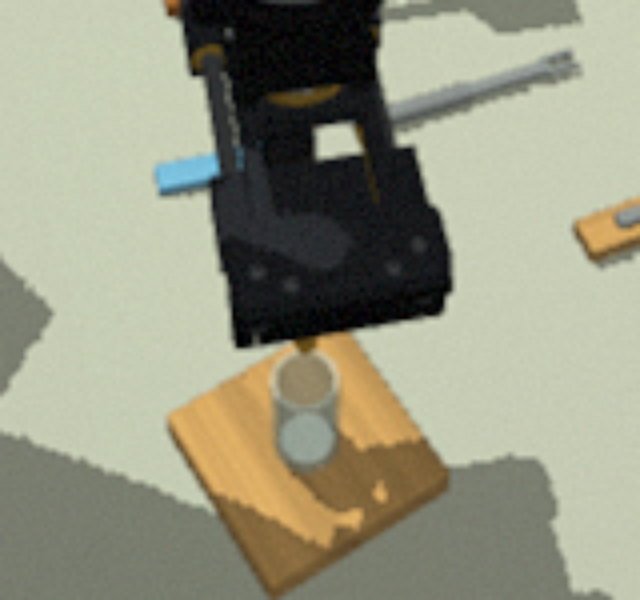

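The spout tip (crop pixel 306,345) sits right above the mouth (306,378). Final lowering by about 21 mm.

```bash
python3 -m handwheel '[-0.001,-0.003,0.014,0,0,0,0, -0.001,-0.003,0.028,0,0,0,0, -0.001,-0.003,0.042,0,0,0,0, -0.001,-0.003,0.053,0,0,0,0, -0.001,-0.003,0.053,0,0,0,0, -0.001,-0.003,0.053,0,0,0,0, -0.001,-0.003,0.053,0,0,0,0, -0.001,-0.003,0.053,0,0,0,0, -0.001,-0.003,0.053,0,0,0,0]' 8; python3 v.py; python3 - <<'E'
from h import *
s=monitor.sense(); print(np.round(s["tool_pos"],4),np.abs(s["joint_velocities"]).max())
im,rz,c,W=cam("side"); cv2.imwrite("pics/s8.png",cv2.resize(im[180:430,230:450],(704,800))[:600] if 0 else cv2.resize(im[190:430,230:470],(600,600)))
P=cloud(rz,c,W); h=cv2.cvtColor(im,cv2.COLOR_BGR2HSV)
m=(rz>0)&(h[...,0]>12)&(h[...,0]<32)&(h[...,1]>100)&(np.hypot(P[...,0]-.442,P[...,1]+.309)<.02)&(P[...,2]>.085)&(P[...,2]<.13)
print("spout",m.sum(),P[m].round(4).tolist()[:8] )
E
```

```text
clock: 21.5
tool_pos: [0.4415, -0.3096, 0.1743]
ee_rot: [3.133, -0.222, 0.001]
wrist_force: [-0.2, 0.1, -2.1]
gripper_width: 0.585
grip_force: 8.0
cover roof 891 0.14352382174805323
side rim 79 ((443.1349792480469, -310.3275146484375), 15.778335571289062)
side foot 2061 ((442.8902587890625, -309.2857666015625), (100.71012115478516, 101.1382827758789), 13.3789644241333)
wrist rim 311 ((443.8151550292969, -308.77203369140625), 15.417351722717285)
wrist foot 10136 ((441.55078125, -308.40130615234375), (100.04571533203125, 100.23947143554688), 13.89365005493164)
[ 0.4414 -0.3095  0.1741] 0.0028969402851349822
spout 7 [[0.4384, -0.3112, 0.096], [0.4398, -0.3127, 0.0978], [0.4409, -0.3151, 0.1012], [0.4431, -0.3141, 0.0983], [0.4397, -0.3127, 0.0943], [0.4414, -0.3133, 0.0943], [0.4431, -0.314, 0.0946]]
```

View pics/s8.png

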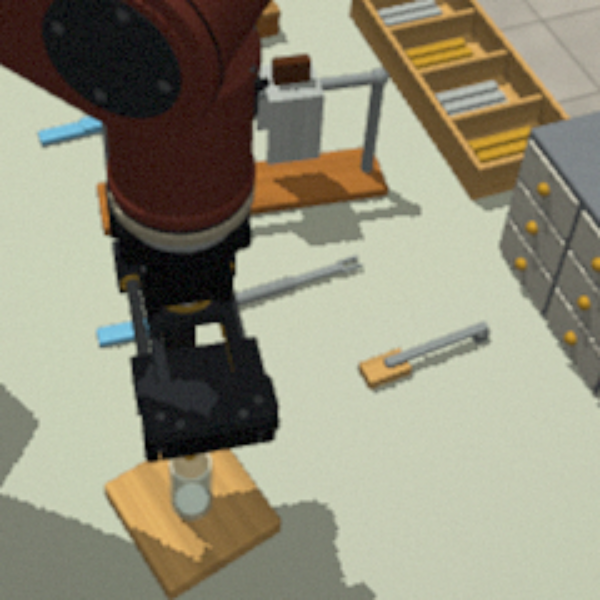

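The cover hangs level on the bar (crop 290,120). The spout is centred over the mouth, with its tip at about 0.092 m, 12 mm above the rim, and the arm is at rest. Handing in.

```bash
python3 -c "
from h import *
print(r.finish_job())"
```

```text
the job is handed in; nothing more can be done
None
```

The job is handed in, but the hand-in gave no verdict: the cover hangs on the bar, let go, and the gripper is holding the funnel upright about 12 mm above the vial's mouth, after a failed first grip that left the funnel seated in its stand.

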